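Load two bushes through the gate of a sorting tray

TASK

On the aluminium sorting tray, push the brass bush with your fingertips through the narrow gate and along the sunken slot until it is fully home at the far end; only then push the steel bush through the gate so that it drops into the slot behind it. Push them gently, one at a time, and keep them upright on the tray, never pinching or lifting them. Leave the black bush and everything else on the bench where it is.

Things in the scene. Friction and masses are not known exactly. Their poses are not given: they have to be found in the camera images.
- tray: Fixed aluminium sorting tray with low blue walls. Origin: on the bench, under the centre of the step where the slot begins; x runs along the slot away from the gate, y left, z up. Field: floor 6 mm above the bench, x -140 to 0, y -105 to 105 mm. All walls but the stop end 12 mm above the bench, 6 mm above the field: fingertips 12 to 20 mm above the bench clear them and still push a bush.
- gate (a point): Middle of the gate's mouth on the field's floor, x = -12 mm in the tray's frame. The gate is a neck 32 mm wide (y -16 to 16), leading straight into the slot. Two funnel walls at 45 degrees run to it from about x = -52, y = +57 and -57 mm.
- slot_start (a point): Middle of the step down into the slot, on the slot's floor (x = 0 in the tray's frame). The slot is 32 mm wide and runs from x = 0 to 70 mm; its floor is sunk 3 mm below the field (3 mm above the bench). It ends at a stop block 22 mm high. Two bushes fit one behind the other.
- slot_end (a point): Where the centre of the underside of a bush lies when it is fully home against the stop (x = 56 mm in the tray's frame). A second bush touching it from behind has its centre at x = 28 mm; a bush is down in the slot from x = 14 mm on.
- brass_bush: Brass bush: upright round cylinder 28 mm in diameter and 20 mm tall with a small blind hole in its top, about 80 g, loose, standing on the tray's field (its top then 26 mm above the bench). Origin: centre of its underside, z up along its axis.
- steel_bush: Bright steel bush: upright round cylinder 28 mm in diameter and 20 mm tall with a small blind hole in its top, about 75 g, loose, standing on the tray's field (its top then 26 mm above the bench). Origin: centre of its underside, z up along its axis.
- black_bush: Black plastic bush: upright round cylinder 28 mm in diameter and 20 mm tall with a small blind hole in its top, about 50 g, loose, standing on the tray's field (its top then 26 mm above the bench). Origin: centre of its underside, z up along its axis. Must stay where it is.
- red_driver: Bystander: screwdriver with red handle, 176x22x22 mm, loose on the bench beside the tray; origin in the middle of its underside.
- marker: Bystander: white marker with red cap, 135x17x16 mm, loose on the bench beside the tray; origin in the middle of its underside.
- cutters: Bystander: side cutters with black handles, 125x42x12 mm, loose on the bench beside the tray; origin in the middle of its underside.
- rubber: Bystander: white eraser in a blue sleeve, 42x21x12 mm, loose on the bench beside the tray; origin in the middle of its underside.

How it is judged:
By the outcome, as a careful person would: the job done as asked, in the order asked, and still so for the second after the job is handed in, with the robot touching nothing.
It also fails if it takes over 64 s, if anything falls off the work surface, if the arm or the gripper's body presses on something with over 40 N, if the wrist force passes 120 N, or if a joint passes its speed limit or range.

ROBOT

A 6-joint arm with a two-finger parallel gripper is mounted at the origin on a cart in front of the work surface, level with it; the furniture and walls round the work are solid. World frame = base frame: x ahead of the robot, y to its left, z up, the work surface at z = 0. Lengths are in m, angles in rad, forces in N, time in s.
With the tool pointing down it reaches from about 0.4 to 0.825 m from the base axis. Payload 7 kg.
Tool frame: the origin (TCP) lies on the centre line of the jaws, within the pads' length; the fingertips stand tip_reach ahead of it and the grasp point (between the pads) is the TCP (tip_reach is the distance from the TCP to the fingertips, in m); z points along the fingers, y is the line along which they close (so a half turn about z gives the same grasp; the last joint's range is limited). The gripper opens to 88 mm and grips with 3 to 60 N. Pads are 19 mm wide; open, the fingers measure 130 mm over their backs; the gripper's body (78 mm by 193 mm) begins 47 mm behind the grasp point.
Start: joints at [1.624, 0.359, 0.012, 0, -1.224, -0.288], TCP at [0.157, 0.656, 0.213] pointing down, gripper open.
Joint ranges: [-3.07, 3.07], [-1.43, 2.12], [-1.02, 1.25], [-3.03, 1.67], [-3.05, -0], [-3.03, 3.03]. Speed limits (rad/s): [2.39, 2.39, 3.01, 3.14, 3.14, 3.14].

INTERFACE

Orientations are given as [roll, pitch, yaw] about the fixed x, y, z axes, in that order (R = Rz(yaw) Ry(pitch) Rx(roll)).
In Python, from station import get_state, grab_frame, calibration, job_done, find_in, mark_of, tip_reach gives the robot as it stands.
- The arm moves only by the shell command python3 -m handwheel 'ROWS' [OPENING] [FORCE]. ROWS is JSON, a list of rows, each an object with "delta_pos": the shift along the world's x, y, z in units of 30 mm (1.0 is 30 mm), a list of three; "dr": the turn, a rotation vector about the world's x, y, z in degrees, a list of three. In form: [{"delta_pos": [tx, ty, tz], "dr": [rx, ry, rz]}, ...]. A call has 1 to 10 rows; each row shifts and turns the commanded pose from where the row before left it; what a row does not reach is not made up. A row lasts 1/10 s, in which the tool goes at most 50 mm and 8.59 degrees, less where a joint would pass 70% of its speed; a pose out of reach is approached as far as the arm can. A call is refused whole if a number of a shift passes 1 or a number of a turn 8.59, either way. A call with a gripper value outside its range is refused whole. OPENING is the closure, from -1 (fully open) to 1 (shut), set as the call begins (- or left out, the last holds). The fingers move at their own pace and stop on an object; FORCE is the grip in N (left out, the last holds). Time passes only in rows, so rows that do not move let the fingers close. It gives the time, the measured TCP pose, the force, the opening and the grip force at its end, in the units of the state.
- get_state(): the state, without advancing time (a new reading comes with each control period).
- grab_frame(name): name is "scene" or "top" or "wrist"; returns the picture (420x560x3 uint8, red, green, blue); there is no depth.
- calibration(name): a dict with "fx", "fy", "cx", "cy" (pixels), "extrinsics" (4x4, takes a point from world to camera coordinates). Camera axes: x right, y down, z forward; pixel columns grow to the right and rows downward; lengths in m; the calibration is good to about 2 mm. A picture is of the moment at which its call begins: read the wrist's pose just before it. calibration takes no time and is no camera call; for the wrist camera it gives the pose at the moment of the call.
- job_done(): hands the job in; it is judged then, once.
Trained networks look in the newest picture that a camera, given by its name, has taken for a name from the list of things; names that differ only in an ending like _2 or _b are one class to them, and where a whole thing is asked for, a point or a joint stands for the part that bears it (a point fixed in the world has none). Each returns a list of dicts, best first, with "conf" (0 to 1); they miss things now and then, are a little off and sometimes report something else, mostly with a low value. They report only what shows in the picture. A call takes as long as a camera call.
- find_in(camera, query): "location" ([column, row] in pixels, amid what is visible of it).
- mark_of(camera, query): "location" ([column, row] in pixels: a listed point, or the origin of a listed thing).
The state is a dict: "t": time; "q": joint angles; "qd": joint speeds; "joint_efforts": joint torques, N m; "eef_pos": TCP position; "ee_rot": TCP orientation; "force": force on the tool from outside, world axes, zero at the start; "moment": the same for the moment, N m; "width": finger opening in m; "gripper_force": force on a finger pad.
Only numpy, scipy, OpenCV 4.12 (cv2) and the standard library are available. Lean on these libraries where they do the work, as an engineer would, in place of code of your own. Each camera call takes 0.05 s, during which the arm holds its last target. There are 200 camera calls.

## Working session

There is one attempt and no reset: what is moved stays moved. The work goes in short steps, Python scripts to look and compute and a shell command to move; the robot and the scene stay as the last step left them, time stands still between calls to the robot, and variables do not carry over. Pictures are saved under pics/ and viewed, at most 13 in all, crops included, and the job is handed in when it is done.

```bash
mkdir -p pics; cat > h.py <<'E'
import numpy as np, cv2
from station import *
def ray(cam,px,z,cal=None):
    c=cal or calibration(cam); T=np.array(c["extrinsics"]); R,t=T[:3,:3],T[:3,3]
    d=R.T@np.array([(px[0]-c["cx"])/c["fx"],(px[1]-c["cy"])/c["fy"],1]); o=-R.T@t
    return o+d*(z-o[2])/d[2]
def save(cam,n):
    f=grab_frame(cam); cv2.imwrite(f"pics/{n}.png",f[:,:,::-1]); return f
E
python3 - <<'E'
from h import *
s=get_state(); print(s["t"],s["eef_pos"],s["ee_rot"],s["width"],tip_reach if not callable(tip_reach) else tip_reach())
for cam in ("top","scene"):
    save(cam,cam+"0")
    for q,z in (("tray",0),("gate",.006),("slot_start",.003),("slot_end",.003),("brass_bush",.006),("steel_bush",.006),("black_bush",.006)):
        for r in mark_of(cam,q)[:2]: print(cam,q,round(r["conf"],2),np.round(r["location"],1),np.round(ray(cam,r["location"],z)*1000,1))
E
python3 -c "
import cv2,numpy as np
"
```

```text
0.0 [0.15695955 0.65595621 0.21223647] [ 3.13992157e+00 -1.76789529e-04 -2.34906429e-01] 0.08776886832740871 0.019
top tray 0.93 [275.8 190.5] [ 604.2 -140.9    0. ]
top gate 0.85 [273.8 194.4] [ 591.6 -135.4    6. ]
top slot_start 0.9 [275.4 194.2] [ 592.9 -139.8    3. ]
top slot_start 0.42 [419.  274.9] [ 366.6 -528.9    3. ]
top slot_end 0.88 [268.5 172.3] [ 656.3 -120.4    3. ]
top brass_bush 0.42 [258.4 225.4] [504.2 -92.9   6. ]
top steel_bush 0.65 [276.7 225.1] [ 504.8 -143.3    6. ]
top black_bush 0.5 [299.  217.5] [ 525.8 -205.     6. ]
scene tray 0.57 [281.3 203.9] [ 603.3 -124.1    0. ]
scene gate 0.9 [281.3 207. ] [ 584.  -138.3    6. ]
scene slot_start 0.78 [281.7 205.5] [ 594.1 -132.4    3. ]
scene slot_start 0.53 [282.4 204.7] [ 598.5 -131.7    3. ]
scene slot_end 0.62 [287.9 192.1] [ 662.2 -106.     3. ]
scene brass_bush 0.4 [251.7 212.3] [513.2 -85.3   6. ]
scene steel_bush 0.45 [263.9 222. ] [ 498.7 -141.3    6. ]
scene black_bush 0.58 [291.2 223.8] [ 536.8 -206.9    6. ]
```

View pics/top0.png

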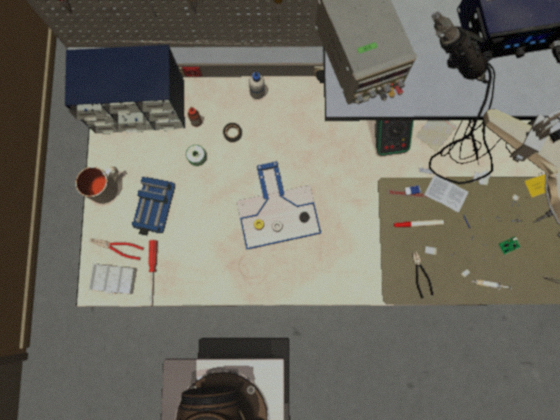

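The top view shows the tray at about (275,200): brass bush at (258,225), steel at (277,226), black at (304,217). I'll go closer with the wrist camera.

```bash
python3 -m handwheel '[{"delta_pos":[0.95,-0.85,0],"dr":[0,0,2.9]},{"delta_pos":[0.95,-0.85,0],"dr":[0,0,2.9]},{"delta_pos":[0.95,-0.85,0],"dr":[0,0,2.9]},{"delta_pos":[0.95,-0.85,0],"dr":[0,0,2.9]},{"delta_pos":[0.95,-0.85,0],"dr":[0,0,2.9]},{"delta_pos":[0.95,-0.85,0],"dr":[0,0,2.9]},{"delta_pos":[0.95,-0.85,0],"dr":[0,0,2.9]},{"delta_pos":[0.95,-0.85,0],"dr":[0,0,2.9]},{"delta_pos":[0.95,-0.85,0],"dr":[0,0,2.9]},{"delta_pos":[0.95,-0.85,0],"dr":[0,0,2.9]}]' 0.6
python3 -m handwheel '[{"delta_pos":[0.3,-1,0],"dr":[0,0,0]},{"delta_pos":[0.3,-1,0],"dr":[0,0,0]},{"delta_pos":[0.3,-1,0],"dr":[0,0,0]},{"delta_pos":[0.3,-1,0],"dr":[0,0,0]},{"delta_pos":[0.3,-1,0],"dr":[0,0,0]},{"delta_pos":[0.3,-1,0],"dr":[0,0,0]},{"delta_pos":[0,-1,0],"dr":[0,0,0]},{"delta_pos":[0,-1,0],"dr":[0,0,0]},{"delta_pos":[0,-1,0],"dr":[0,0,0]},{"delta_pos":[0,-1,0],"dr":[0,0,0]}]'
python3 -m handwheel '[{"delta_pos":[0,-1,0.3],"dr":[0,0,0]},{"delta_pos":[0,-1,0.3],"dr":[0,0,0]},{"delta_pos":[0,-1,0.3],"dr":[0,0,0]},{"delta_pos":[0,-1,0.3],"dr":[0,0,0]},{"delta_pos":[0,-1,0.3],"dr":[0,0,0]},{"delta_pos":[0,-1,0.3],"dr":[0,0,0]},{"delta_pos":[0,-1,0.3],"dr":[0,0,0]},{"delta_pos":[0,-0.8,0.3],"dr":[0,0,0]},{"delta_pos":[0,0,0],"dr":[0,0,0]},{"delta_pos":[0,0,0],"dr":[0,0,0]}]'
cat > look.py <<'E'
import sys
from h import *
n=sys.argv[1]; qs=sys.argv[2].split(",") if len(sys.argv)>2 else ["gate","slot_start","slot_end","tray","brass_bush","steel_bush","black_bush"]
s=get_state(); print(round(s["t"],2),np.round(s["eef_pos"]*1000 if hasattr(s["eef_pos"],"shape") else np.array(s["eef_pos"])*1000,1),s["width"])
cal=calibration("wrist"); save("wrist",n)
Z=dict(gate=.006,slot_start=.003,slot_end=.003,tray=0)
for q in qs:
    for r in mark_of("wrist",q)[:2]: print(q,round(r["conf"],2),np.round(r["location"],1),np.round(ray("wrist",r["location"],Z.get(q,.006),cal)*1000,1))
E
python3 look.py w1
```

```text
t: 1.8
eef_pos: [0.4431, 0.4004, 0.2135]
ee_rot: [-3.141, -0.0, 0.274]
force: [-0.1, 0.7, 0.8]
width: 0.0186
gripper_force: 0.0
t: 2.8
eef_pos: [0.496, 0.1003, 0.2134]
ee_rot: [-3.141, -0.001, 0.271]
force: [1.2, -0.8, 0.1]
width: 0.0176
gripper_force: 0.0
t: 3.8
eef_pos: [0.4959, -0.1329, 0.2852]
ee_rot: [-3.141, -0.0, 0.27]
force: [-0.5, 0.8, -0.8]
width: 0.0176
gripper_force: 0.0
3.8 [ 495.9 -132.9  285.2] 0.017583462855547922
gate 0.9 [303.1  95. ] [ 586.5 -133.6    6. ]
slot_start 0.88 [305.1  88.6] [ 594. -134.    3.]
slot_end 0.86 [309.2  30.4] [ 654.1 -120.9    3. ]
tray 0.55 [304.8  83.3] [ 599.7 -132.1    0. ]
brass_bush 0.69 [253.2 154.4] [504.6 -94.6   6. ]
```

View pics/w1.png

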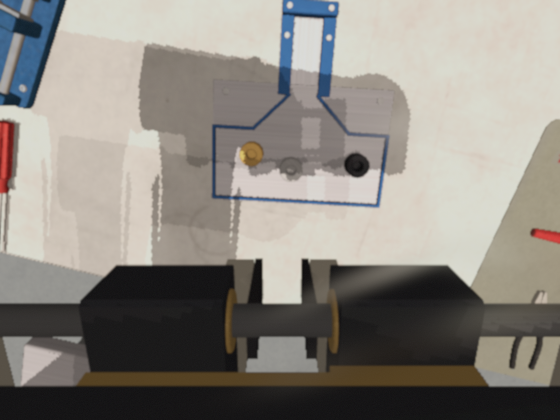

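Wrist view: tray complete, slot up at (310,40), gate ~(303,95), brass (252,153), steel (290,167), black (357,165), rear wall corners (213,198) and (379,206).

```bash
python3 - <<'E'
from h import *
im=cv2.imread("pics/w1.png"); 
c=im[0:215,195:405]; cv2.imwrite("pics/w1c.png",cv2.resize(c,None,fx=2.75,fy=2.75,interpolation=cv2.INTER_CUBIC))
P=lambda p,z:ray("wrist",p,z)[:2]*1000
for n,p,z in (("rl",(213,198),.012),("rr",(379,206),.012),("fl",(213,126),.012),("fr",(386,136),.012),("stopL",(283,3),.022),("stopR",(338,8),.022),("brass",(252,153),.026),("steel",(290.5,166.5),.026),("black",(357,165),.026)): print(n,np.round(P(p,z),1))
E
```

```text
rl [439.9 -59.4]
rr [ 485.5 -261. ]
fl [524.8 -40.5]
fr [ 568.5 -239.6]
stopL [668.1 -85.4]
stopR [ 679.1 -142.3]
brass [508.7 -92.8]
steel [ 505.6 -140.1]
black [ 528.1 -214.5]
```

View pics/w1c.png

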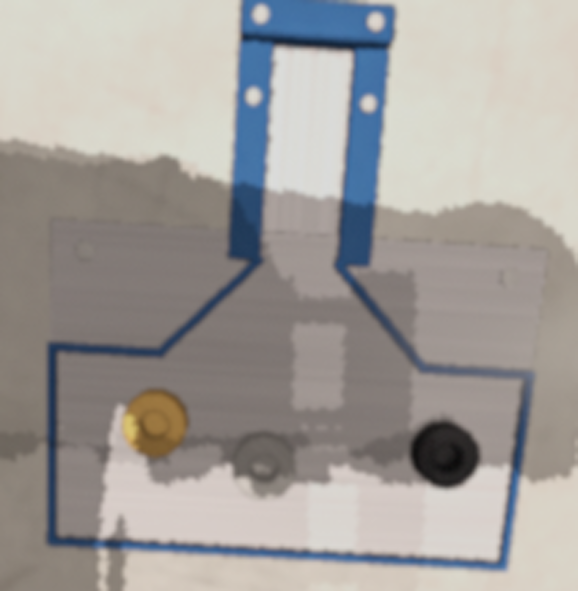

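```bash
cat > tr.py <<'E'
import sys; from h import *
# usage: tr.py X Y (tray mm, tool centre) -> delta in units from the current pose
O=np.array([598.3,-131.3]); a=np.radians(12.5); R=np.array([[np.cos(a),-np.sin(a)],[np.sin(a),np.cos(a)]])
s=get_state(); p=np.array(s["eef_pos"])*1000
print("tool in tray",np.round(R.T@(p[:2]-O),1),"z",round(p[2],1),"yaw tray deg",round(np.degrees(s["ee_rot"][2])-12.5,1),"t",s["t"])
if len(sys.argv)>2:
    d=O+R@np.array([float(sys.argv[1]),float(sys.argv[2])])-p[:2]; print("delta mm",np.round(d,1),"units",np.round(d/30,2))
E
python3 -m handwheel '[{"delta_pos":[-0.05,0.2,-0.7],"dr":[0,0,-6.5]},{"delta_pos":[-0.05,0.2,-0.7],"dr":[0,0,-6.5]},{"delta_pos":[-0.05,0.2,-0.7],"dr":[0,0,-6.5]},{"delta_pos":[-0.05,0.2,-0.7],"dr":[0,0,-6.5]},{"delta_pos":[-0.05,0.2,-0.7],"dr":[0,0,-6.5]},{"delta_pos":[-0.05,0.2,-0.7],"dr":[0,0,-6.5]},{"delta_pos":[-0.05,0.2,-0.7],"dr":[0,0,-6.5]},{"delta_pos":[-0.05,0.2,-0.7],"dr":[0,0,-6.5]},{"delta_pos":[-0.05,0.2,-0.7],"dr":[0,0,0]},{"delta_pos":[-0.05,0.2,0],"dr":[0,0,0]},{"delta_pos":[0,0,0],"dr":[0,0,0]}]' 1 5 || true
python3 -m handwheel '[{"delta_pos":[-0.05,0.2,-0.7],"dr":[0,0,-6.5]},{"delta_pos":[-0.05,0.2,-0.7],"dr":[0,0,-6.5]},{"delta_pos":[-0.05,0.2,-0.7],"dr":[0,0,-6.5]},{"delta_pos":[-0.05,0.2,-0.7],"dr":[0,0,-6.5]},{"delta_pos":[-0.05,0.2,-0.7],"dr":[0,0,-6.5]},{"delta_pos":[-0.05,0.2,-0.7],"dr":[0,0,-6.5]},{"delta_pos":[-0.05,0.2,-0.7],"dr":[0,0,-6.5]},{"delta_pos":[-0.05,0.2,-0.7],"dr":[0,0,-6.5]},{"delta_pos":[-0.05,0.2,-0.7],"dr":[0,0,0]},{"delta_pos":[-0.05,0.2,0],"dr":[0,0,0]}]' 1 5
python3 tr.py -104 83; python3 look.py w2 gate,slot_start,brass_bush,steel_bush,black_bush
```

```text
t: 5.2
eef_pos: [0.479, -0.0723, 0.0938]
ee_rot: [3.138, 0.003, -0.636]
force: [0.0, 0.2, -0.8]
width: 0.0006
gripper_force: 0.0
tool in tray [-103.7   83.4] z 93.8 yaw tray deg -49.0 t 5.2
delta mm [-0.2 -0.4] units [-0.01 -0.01]
5.2 [479.  -72.3  93.8] 0.0006184925593174516
gate 0.93 [260.4  30.2] [ 584.9 -134.3    6. ]
slot_start 0.81 [243.2  18.3] [ 597.3 -129.8    3. ]
brass_bush 0.71 [280.8 170.1] [505.2 -91.4   6. ]
steel_bush 0.69 [343.3 129.2] [ 502.4 -142.6    6. ]
black_bush 0.62 [419.7  25.6] [ 527.1 -217.     6. ]invalid input at $: expected 1 to 10 rows
```

View pics/w2.png

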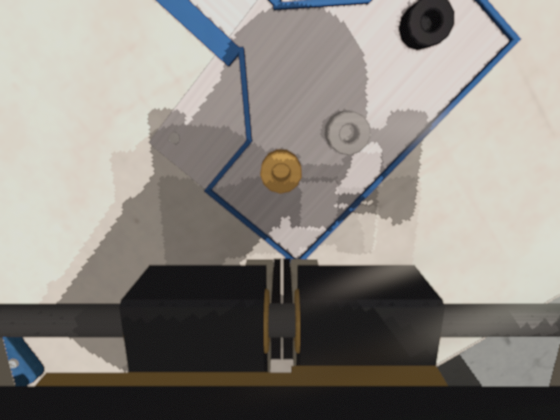

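Brass at (281,171) is centred ahead of the closed fingertips (282,262); steel (347,132) is clear to the right. Descend, then push.

```bash
python3 -m handwheel '[{"delta_pos":[0,0,-0.5],"dr":[0,0,0]},{"delta_pos":[0,0,-0.5],"dr":[0,0,0]},{"delta_pos":[0,0,-0.5],"dr":[0,0,0]},{"delta_pos":[0,0,-0.46],"dr":[0,0,0]},{"delta_pos":[0,0,0],"dr":[0,0,0]},{"delta_pos":[0.16,-0.12,0],"dr":[0,0,0]},{"delta_pos":[0.16,-0.12,0],"dr":[0,0,0]},{"delta_pos":[0.16,-0.12,0],"dr":[0,0,0]},{"delta_pos":[0.16,-0.12,0],"dr":[0,0,0]},{"delta_pos":[0.16,-0.12,0],"dr":[0,0,0]}]'
python3 tr.py -47.5 17.7; python3 look.py w3 brass_bush,steel_bush
```

```text
t: 6.5
eef_pos: [0.5057, -0.0909, 0.0377]
ee_rot: [-3.141, -0.0, -0.636]
force: [0.5, 0.8, -0.4]
width: 0.0007
gripper_force: 0.0
tool in tray [-81.6  59.4] z 37.7 yaw tray deg -49.0 t 6.5
delta mm [ 42.4 -33.4] units [ 1.41 -1.11]
6.5 [505.7 -90.9  37.7] 0.000687221697637067
brass_bush 0.92 [281.3 237.7] [508.  -92.5   6. ]
steel_bush 0.95 [357.5 195.4] [ 502.9 -142.1    6. ]
```

View pics/w3.png

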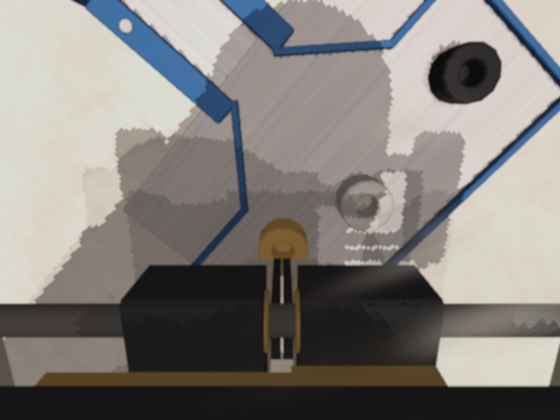

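Brass at (283,240) sits directly against the fingertips; steel (362,203) clear.

```bash
python3 - <<'E'
from h import *
O=np.array([598.3,-131.3]); a=np.radians(12.5); R=np.array([[np.cos(a),-np.sin(a)],[np.sin(a),np.cos(a)]])
for p,z in (((283,219),.026),((258,242),.026),((308,242),.026),((283,247),.026),((363,203),.026),((282,260),.019),((247,260),.019),((318,260),.019)): print(p,np.round(R.T@(ray("wrist",p,z)[:2]*1000-O),1))
E
```

```text
(283, 219) [-69.1  43.6]
(258, 242) [-67.6  61.8]
(308, 242) [-87.4  44.5]
(283, 247) [-79.3  55.3]
(363, 203) [-94.3  10.3]
(282, 260) [-85.9  63.6]
(247, 260) [-71.2  76.4]
(318, 260) [-101.    50.5]
```

```bash
python3 -m handwheel '[{"delta_pos":[0,0,-0.07],"dr":[0,0,0]},{"delta_pos":[0.13,-0.1,0],"dr":[0,0,0]},{"delta_pos":[0.13,-0.1,0],"dr":[0,0,0]},{"delta_pos":[0.13,-0.1,0],"dr":[0,0,0]},{"delta_pos":[0.13,-0.1,0],"dr":[0,0,0]},{"delta_pos":[0,0,0],"dr":[0,0,0]}]'
python3 tr.py -47.5 17.7; python3 look.py w4 brass_bush,steel_bush
```

```text
t: 7.25
eef_pos: [0.5213, -0.1029, 0.0352]
ee_rot: [-3.141, -0.0, -0.637]
force: [-0.4, 0.2, -0.1]
width: 0.0006
gripper_force: 0.0
tool in tray [-69.   44.4] z 35.2 yaw tray deg -49.0 t 7.25
delta mm [ 26.8 -21.4] units [ 0.89 -0.71]
7.25 [ 521.3 -102.9   35.2] 0.0006326406030569968
brass_bush 0.5 [280.9 274.1] [505.9 -91.1   6. ]
brass_bush 0.5 [155.2  23.6] [ 650.7 -121.7    6. ]
steel_bush 0.97 [357.3 228.4] [ 503.  -143.3    6. ]
steel_bush 0.7 [448.7 112.6] [ 528.2 -216.6    6. ]
```

View pics/w4.png

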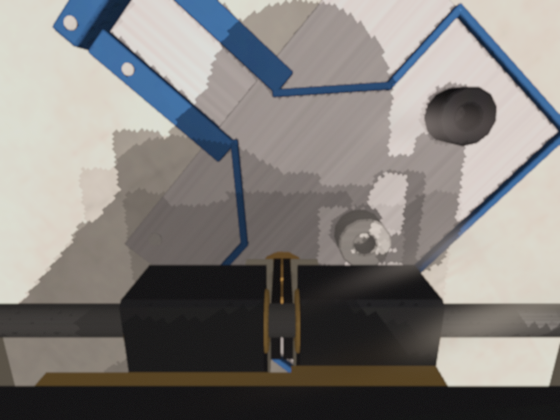

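```bash
python3 - <<'E'
from h import *
O=np.array([598.3,-131.3]); a=np.radians(12.5); R=np.array([[np.cos(a),-np.sin(a)],[np.sin(a),np.cos(a)]])
c=calibration("wrist"); T=np.array(c["extrinsics"]); s=get_state(); p=np.array(s["eef_pos"])
print("cam pos rel tcp",np.round(-T[:3,:3].T@T[:3,3]-p,4)); yaw=s["ee_rot"][2]; f=np.array([np.cos(yaw),np.sin(yaw),0])
def proj(P):
    q=T[:3,:3]@P+T[:3,3]; return np.round([c["fx"]*q[0]/q[2]+c["cx"],c["fy"]*q[1]/q[2]+c["cy"]],1)
for dx in (-.0095,0,.0095):
  for z in (-.019,0,.03): print(dx,z,proj(p+f*dx+[0,0,z]))
for q,z in (((283,254),.026),((363,240),.026)): print(np.round(R.T@(ray("wrist",q,z)[:2]*1000-O),1))
im=cv2.imread("pics/w4.png")[205:325,200:360]; cv2.imwrite("pics/w4c.png",cv2.resize(im,None,fx=5,fy=5,interpolation=cv2.INTER_CUBIC))
save("scene","s4"); im=cv2.imread("pics/s4.png")[160:260,220:340]; cv2.imwrite("pics/s4c.png",cv2.resize(im,None,fx=6,fy=6,interpolation=cv2.INTER_CUBIC))
E
```

```text
cam pos rel tcp [ 0.0627 -0.0463  0.1708]
-0.0095 -0.019 [281.5 266. ]
-0.0095 0 [281.5 281.8]
-0.0095 0.03 [281.5 313.8]
0 -0.019 [281.5 250.3]
0 0 [281.5 264.7]
0 0.03 [281.5 294.2]
0.0095 -0.019 [281.5 234.1]
0.0095 0 [281.5 247.1]
0.0095 0.03 [281.5 273.9]
[-69.1  42.9]
[-95.3   9.6]
```

View pics/w4c.png

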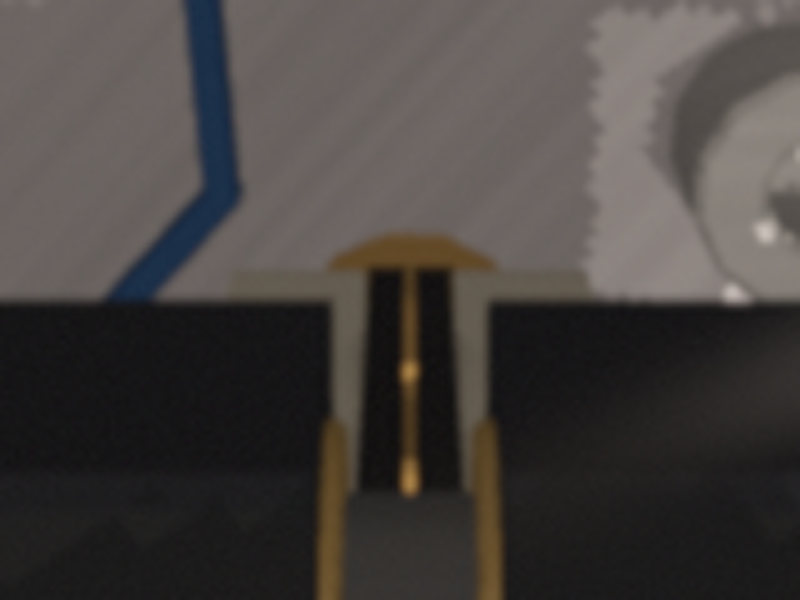

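The crop shows the brass through the slit between the fingers, still at its old place: the fingertips passed above it, so the true height is off from what I assumed. I'll fit the height from the tray's known geometry.

```bash
python3 - <<'E'
from h import *
from scipy.spatial.transform import Rotation as Ro
from scipy.optimize import least_squares
c=calibration("wrist"); T=np.array(c["extrinsics"]); s=get_state()
def M(p,r): A=np.eye(4); A[:3,:3]=Ro.from_euler("xyz",r).as_matrix(); A[:3,3]=p; return A
CT=T@M(s["eef_pos"],s["ee_rot"])
np.save("CT.npy",CT)
def run(pos,rot,pts):
    E=CT@np.linalg.inv(M(pos,rot))
    def res(v):
        a=v[2]; r=[]
        for (x,y,z),px in pts:
            P=np.array([v[0]+x*np.cos(a)-y*np.sin(a),v[1]+x*np.sin(a)+y*np.cos(a),z/1000+0,1]); P[:2]+=0
            P=np.array([v[0]+(x*np.cos(a)-y*np.sin(a))/1000,v[1]+(x*np.sin(a)+y*np.cos(a))/1000,z/1000+v[3],1])
            q=E@P; r+=[c["fx"]*q[0]/q[2]+c["cx"]-px[0],c["fy"]*q[1]/q[2]+c["cy"]-px[1]]
        return np.array(r)
    o=least_squares(res,[.598,-.131,.218,0]); print(np.round(o.x[:2]*1000,1),np.degrees(o.x[2]).round(2),"dz",round(o.x[3]*1000,1)); print(np.round(o.fun.reshape(-1,2),1).tolist())
w1=[((-53,57.5,12),(253.9,128)),((-12,17,12),(288.8,95.3)),((-12,-17,12),(318.6,96.4)),((-53,-57.5,12),(348.5,133.5)),((-141,106,12),(213.2,197.5)),((-141,-106,12),(377.9,205.8)),((-53,106,12),(213.9,126.2)),((-53,-106,12),(387,136.4))]
run([.4959,-.1329,.2852],[-3.141,0,.270],w1)
w4=[((-53,57.5,12),(245,243)),((-12,17,12),(235,147)),((-12,-17,12),(277,92)),((-53,-57.5,12),(391,86)),((-53,-106,12),(459,9))]
run(s["eef_pos"],s["ee_rot"],w4)
w3=[((-53,57.5,12),(245,210)),((-12,17,12),(235,104)),((-12,-17,12),(276,50)),((-53,-57.5,12),(391,44))]
run([.5057,-.0909,.0377],[-3.141,0,-.636],w3)
E
```

```text
[ 597.5 -132.4] 12.23 dz -14.9
[[-0.2, 0.5], [0.4, -0.3], [-0.8, 0.3], [-0.4, 0.5], [0.2, -0.8], [0.3, -0.1], [-0.2, -0.0], [0.7, -0.1]]
[ 596.3 -130.5] 12.24 dz -7.2
[[0.9, 0.8], [0.3, -3.0], [-0.1, 2.0], [-2.5, 1.2], [1.5, -0.9]]
[ 598.2 -131. ] 12.34 dz -5.5
[[0.1, -0.6], [-1.0, -0.0], [0.6, 1.0], [0.3, -0.5]]
```

View pics/s4c.png

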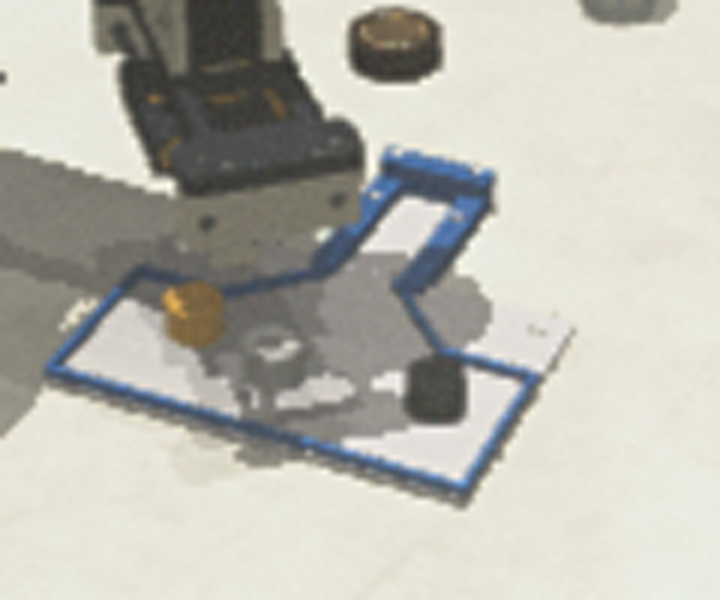

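```bash
python3 - <<'E'
from h import *
c=calibration("scene"); T=np.array(c["extrinsics"]); s=get_state(); p=np.array(s["eef_pos"]); y=s["ee_rot"][2]
print(np.round(-T[:3,:3].T@T[:3,3],3), s["q"], s["force"])
fx=np.array([np.cos(y),np.sin(y),0]); fy=np.array([np.sin(y),-np.cos(y),0])
def crop(P):
    q=T[:3,:3]@P+T[:3,3]; u=np.array([c["fx"]*q[0]/q[2]+c["cx"],c["fy"]*q[1]/q[2]+c["cy"]]); return np.round((u-[220,160])*6).astype(int)
for n,P in (("tip",p-[0,0,.019]),("tcp",p),("tipL+",p-[0,0,.019]+.0095*fx+.021*fy),("tipR+",p-[0,0,.019]+.0095*fx-.021*fy),("tip-+",p-[0,0,.019]-.0095*fx+.021*fy),("body",p+[0,0,.047]),("bodyA",p+[0,0,.047]+.0965*fy),("bodyB",p+[0,0,.047]-.0965*fy),("gate",np.array([.5866,-.134,.006])),("brass",np.array([.508,-.092,.026])),("tip20",p+[0,0,.001]),("tip50",p+[0,0,.03])): print(n,crop(P))
E
```

```text
[-0.161 -0.688  0.679] [ 1.75387195e-01  3.12010637e-01 -5.26334805e-01 -7.73482667e-05
 -7.32660605e-01  7.59156524e-01] [0.22590029 0.2753774  0.78699474]
tip [227 302]
tcp [226 269]
tipL+ [258 324]
tipR+ [235 274]
tip-+ [219 331]
body [222 186]
bodyA [278 306]
bodyB [172  80]
gate [364 276]
brass [192 290]
tip20 [225 268]
tip50 [223 216]
```

```bash
python3 - <<'E'
from h import *
c=calibration("wrist"); print(c["fx"],c["fy"],c["cx"],c["cy"]); T=np.array(c["extrinsics"]); s=get_state(); p=np.array(s["eef_pos"]); y=s["ee_rot"][2]
f=np.array([np.cos(y),np.sin(y),0])
for dx in (-.0095,-.005,0,.005,.0095):
  print(dx,[round((T[:3,:3]@(p+f*dx+[0,0,z])+T[:3,3])[2],4) for z in (-.019,0,.0135,.03)])
for n,rows in (("w1",(258,262,266,275,290)),("w4",(260,263,275,290))):
  im=cv2.imread(f"pics/{n}.png").max(2)
  for r in rows: print(n,r,im[r,225:342].tolist())
E
```

```text
369.35668456897366 369.35668456897366 281.49451184147443 214.5937308807107
-0.0095 [np.float64(0.207), np.float64(0.1888), np.float64(0.1759), np.float64(0.1601)]
-0.005 [np.float64(0.2057), np.float64(0.1875), np.float64(0.1746), np.float64(0.1588)]
0 [np.float64(0.2043), np.float64(0.1861), np.float64(0.1732), np.float64(0.1574)]
0.005 [np.float64(0.2028), np.float64(0.1846), np.float64(0.1717), np.float64(0.1559)]
0.0095 [np.float64(0.2015), np.float64(0.1833), np.float64(0.1704), np.float64(0.1546)]
w1 258 [159, 156, 150, 146, 145, 146, 146, 147, 147, 148, 161, 185, 201, 204, 204, 204, 205, 205, 205, 205, 205, 205, 205, 205, 205, 205, 205, 205, 208, 205, 184, 164, 160, 160, 160, 159, 164, 186, 209, 217, 217, 217, 217, 217, 217, 217, 217, 217, 217, 217, 217, 217, 217, 217, 217, 217, 217, 217, 217, 217, 217, 217, 217, 217, 217, 217, 217, 217, 217, 217, 217, 217, 217, 217, 217, 209, 185, 164, 159, 160, 160, 160, 164, 185, 205, 208, 205, 205, 205, 205, 205, 205, 205, 205, 205, 205, 206, 205, 205, 205, 205, 205, 205, 205, 205, 205, 205, 205, 205, 205, 206, 210, 215, 217, 217, 217, 217
[... 3375 characters left out ...]
 18, 19, 18, 21, 37, 66, 86, 93, 95, 96, 88, 62, 31, 21, 23, 23, 23, 22, 22, 23, 23, 22, 24, 23, 23, 23, 21, 23, 23, 25, 23, 20, 22, 22, 24, 24, 21, 23, 23, 23, 23, 24, 25, 24, 25, 25, 25, 26, 26, 27, 28, 28, 28, 30, 31, 30]
w4 290 [20, 22, 22, 19, 21, 22, 21, 23, 24, 21, 21, 22, 22, 22, 22, 22, 23, 21, 22, 23, 21, 23, 23, 22, 22, 21, 24, 21, 21, 23, 21, 23, 23, 23, 21, 23, 21, 21, 24, 42, 66, 77, 81, 84, 91, 92, 75, 45, 21, 20, 20, 20, 19, 18, 23, 46, 69, 69, 46, 21, 20, 20, 20, 21, 20, 21, 45, 76, 92, 91, 85, 82, 77, 65, 43, 27, 25, 26, 23, 24, 23, 27, 26, 27, 27, 26, 27, 28, 29, 29, 30, 28, 30, 31, 32, 31, 33, 32, 34, 35, 35, 36, 36, 37, 36, 38, 38, 39, 39, 39, 40, 39, 41, 40, 42, 42, 41]
```

The finger gap's pixel width and the tip's image row both put the tips about 15 mm above the reported TCP rather than 19 mm below. I'll retreat and go down in small steps, watching the force.

```bash
python3 -m handwheel '[{"delta_pos":[-0.35,0.27,0],"dr":[0,0,0]},{"delta_pos":[-0.35,0.27,0],"dr":[0,0,0]},{"delta_pos":[-0.35,0.27,0],"dr":[0,0,0]},{"delta_pos":[-0.35,0.27,0],"dr":[0,0,0]},{"delta_pos":[-0.1,0.07,0],"dr":[0,0,0]},{"delta_pos":[0,0,-0.1],"dr":[0,0,0]},{"delta_pos":[0,0,-0.1],"dr":[0,0,0]},{"delta_pos":[0,0,-0.1],"dr":[0,0,0]},{"delta_pos":[0,0,0],"dr":[0,0,0]}]'
python3 tr.py -104 83; python3 - <<'E'
from h import *
s=get_state(); print(s["force"]); save("wrist","w5"); save("scene","s5"); im=cv2.imread("pics/w5.png").max(2)
print([(r,im[r,240:262:3].tolist()) for r in range(252,268,2)])
for q in ("brass_bush",): print(mark_of("wrist",q)[:1], find_in("scene",q)[:1])
im=cv2.imread("pics/s5.png")[160:260,210:345]; im=cv2.resize(im,None,fx=5.9,fy=5.9,interpolation=cv2.INTER_LANCZOS4); cv2.imwrite("pics/s5c.png",im)
E
```

```text
t: 8.35
eef_pos: [0.4755, -0.0683, 0.0256]
ee_rot: [3.141, 0.001, -0.637]
force: [-0.3, 0.3, 0.3]
width: 0.0005
gripper_force: 0.0
tool in tray [-106.3   88.1] z 25.6 yaw tray deg -49.0 t 8.35
delta mm [ 3.3 -4.4] units [ 0.11 -0.15]
[-0.2847645   0.33813374  0.30590242]
[(252, [66, 58, 87, 107, 104, 105, 107, 109]), (254, [71, 63, 58, 92, 105, 107, 110, 110]), (256, [71, 71, 61, 61, 95, 108, 109, 109]), (258, [72, 71, 71, 63, 70, 106, 106, 106]), (260, [87, 71, 79, 96, 96, 99, 98, 98]), (262, [110, 82, 91, 99, 100, 99, 99, 99]), (264, [90, 86, 79, 80, 81, 81, 80, 80]), (266, [29, 30, 27, 27, 27, 28, 28, 28])]
[{'location': [284.0, 179.6], 'conf': 0.69}] [{'location': [280.8, 217.6], 'conf': 0.61}]
```

View pics/s5c.png

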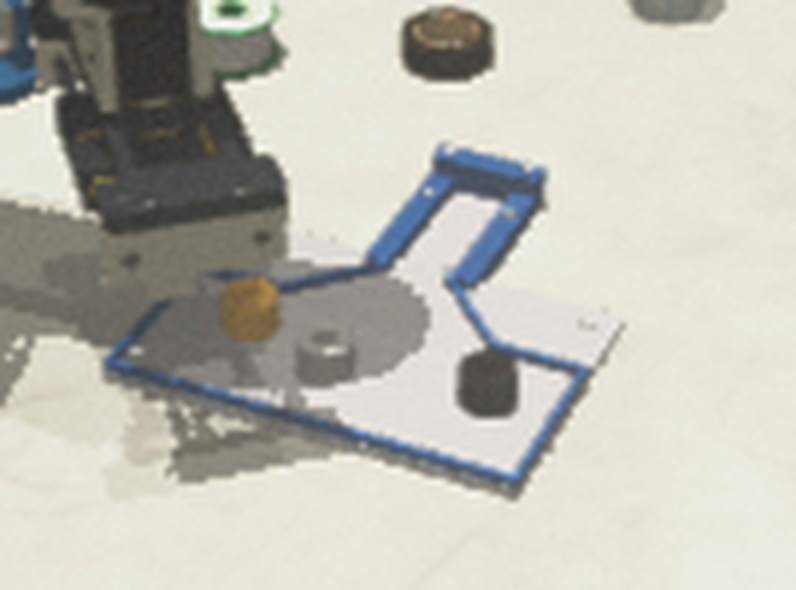

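The scene view shows the fingers clearly hovering: their lower end is near (180,292) in the crop; brass (250,310), steel (327,357) and black (488,382) unmoved.

```bash
python3 - <<'E'
from h import *
c=calibration("scene"); T=np.array(c["extrinsics"]); s=get_state(); p=np.array(s["eef_pos"]); y=s["ee_rot"][2]
fx=np.array([np.cos(y),np.sin(y),0]); fy=np.array([np.sin(y),-np.cos(y),0])
def crop(P):
    q=T[:3,:3]@P+T[:3,3]; u=np.array([c["fx"]*q[0]/q[2]+c["cx"],c["fy"]*q[1]/q[2]+c["cy"]]); return np.round((u-[210,160])*5.9).astype(int)
for z in (.006,.02,.03,.04,.05,.06):
    P=np.array([p[0],p[1],z]); print(z,crop(P),[crop(P+a*.0095*fx+b*.018*fy).tolist() for a in(-1,1) for b in (-1,1)])
im=cv2.imread("pics/s5.png"); print(im[195:225,230:262].max(2))
E
```

```text
0.006 [168 334] [[141, 316], [157, 360], [180, 309], [196, 352]]
0.02 [166 310] [[139, 292], [154, 336], [178, 285], [194, 329]]
0.03 [165 293] [[137, 276], [153, 319], [176, 269], [193, 312]]
0.04 [163 276] [[136, 258], [151, 302], [175, 252], [192, 294]]
0.05 [162 259] [[134, 241], [150, 284], [174, 234], [190, 277]]
0.06 [160 241] [[132, 224], [148, 267], [172, 217], [189, 259]]
[[ 72  77  80  84  81  78  66  63  65  67  66  64  61  62  64  64  60  62
   66  66  66  67  72  68  80  92  93 115 132 230 233 233]
 [ 69  68  63  62  60  67  58  63  63  60  63  64  63  65  63  66  71  73
   79  90  92 103 115 123 119 115 120 124 137 227 234 232]
 [ 61  64  63  57  60  58  61  66  64  66  67  72  79  87  90 100 119 120
  120 117 120 121 123 122 121 115 122 119 152 215 232 232]
 [ 64  67  64  63  66  69  78  90  90 105 117 118 119 120 121 122 121 121
  122 122 121 121 126 117 120 118 117 127 179 227 234 232]
 [ 73  87  89  89  99 112 121 122 120 121 122 122 117 119 118 122 123 121
  124 116 121 120 119  97  86  97 115 125 168 222 226 229]
 [118 121 120 120 125 121 121 123 120 120 121 121 
[... 2575 characters left out ...]
5 124 146 147 149 149 148 116 121]
 [ 97 100 116 115 109 103 110 108 106 107 104 108 101 104 104 107 108 114
  111 109 105 113 129 150 150 150 154 145 150 146 117 108]
 [144 137 115 103 104 106 105 109 107 105 110 109 114 108 112 132 131 131
  130 112 105 113 120 145 147 149 151 151 153 149 118 105]
 [ 96 113  97  95  89  94  95 102 106 111 128 133 133 137 137 133 134 135
  136 116 106 107 118 126 149 148 151 149 149 138 117 106]
 [ 96  93  87  86  88  92 104 104 108 127 129 130 137 137 135 136 136 137
  137 129 111 110 112 123 144 151 150 147 150 149 116 107]
 [119 105 106 100  93  93  94  90 103 148 124 109 119 128 134 135 134 136
  134 121 109 120 123 121 127 145 148 148 153 148 136 114]]
```

The scene projection agrees: tips ≈ TCP + 15 mm. So TCP z ≈ 2 mm puts the tips ~17 mm above the bench. I'll descend in two halves, watching the force.

```bash
python3 -m handwheel '[{"delta_pos":[0,0,-0.1],"dr":[0,0,0]},{"delta_pos":[0,0,-0.1],"dr":[0,0,0]},{"delta_pos":[0,0,-0.1],"dr":[0,0,0]},{"delta_pos":[0,0,-0.1],"dr":[0,0,0]},{"delta_pos":[0,0,0],"dr":[0,0,0]}]'; python3 -m handwheel '[{"delta_pos":[0,0,-0.1],"dr":[0,0,0]},{"delta_pos":[0,0,-0.1],"dr":[0,0,0]},{"delta_pos":[0,0,-0.1],"dr":[0,0,0]},{"delta_pos":[0,0,-0.1],"dr":[0,0,0]},{"delta_pos":[0,0,0],"dr":[0,0,0]}]'; python3 tr.py -81 59; python3 - <<'E'
from h import *
s=get_state(); save("wrist","w6")
for q in ("brass_bush","steel_bush"): print([(r["location"],r["conf"],np.round(ray("wrist",r["location"],.006)*1000,1)) for r in mark_of("wrist",q)[:1]])
E
```

```text
t: 9.05
eef_pos: [0.4753, -0.0681, 0.0137]
ee_rot: [3.141, 0.001, -0.636]
force: [0.8, 0.0, -0.7]
width: 0.0003
gripper_force: 0.0
t: 9.55
eef_pos: [0.4753, -0.0681, 0.0018]
ee_rot: [3.141, 0.001, -0.636]
force: [-0.2, 0.5, -0.1]
width: 0.0007
gripper_force: 0.0
tool in tray [-106.4   88.3] z 1.8 yaw tray deg -49.0 t 9.55
delta mm [ 31.1 -23.1] units [ 1.04 -0.77]
[([283.1, 193.3], 0.88, array([505.6, -91.2,   6. ]))]
[([381.1, 132.6], 0.81, array([ 502.1, -142.4,    6. ]))]
```

```bash
python3 -m handwheel '[{"delta_pos":[0.16,-0.12,0],"dr":[0,0,0]},{"delta_pos":[0.16,-0.12,0],"dr":[0,0,0]},{"delta_pos":[0.16,-0.12,0],"dr":[0,0,0]},{"delta_pos":[0.16,-0.12,0],"dr":[0,0,0]},{"delta_pos":[0.16,-0.12,0],"dr":[0,0,0]},{"delta_pos":[0,0,0],"dr":[0,0,0]}]'; python3 tr.py -47.5 17.7; cat > m.py <<'E'
import sys; from h import *
O=np.array([598.3,-131.3]); a=np.radians(12.5); R=np.array([[np.cos(a),-np.sin(a)],[np.sin(a),np.cos(a)]])
s=get_state(); f=save("wrist",sys.argv[1]); print("force",np.round(s["force"],1))
for q in sys.argv[2].split(","):
    for r in mark_of("wrist",q)[:2]:
        print(q,round(r["conf"],2),np.round(r["location"],0),"tray",np.round(R.T@(ray("wrist",r["location"],.003 if "slot" in q else .006)[:2]*1000-O),1))
E
python3 m.py w7 brass_bush,steel_bush,gate,slot_end
```

```text
t: 10.3
eef_pos: [0.5005, -0.0865, 0.0022]
ee_rot: [-3.141, -0.0, -0.637]
force: [-0.0, 0.0, -0.4]
width: 0.0005
gripper_force: 0.0
tool in tray [-85.8  64.9] z 2.2 yaw tray deg -49.0 t 10.3
delta mm [ 47.6 -37.8] units [ 1.59 -1.26]
force [-0.   0.  -0.4]
brass_bush 0.57 [282. 225.] tray [-71.9  48.5]
steel_bush 0.88 [378. 200.] tray [-98.    9.9]
gate 0.63 [254.  56.] tray [-14.2   0.2]
```

Now it pushes. Continue to the point in front of the gate.

```bash
python3 -m handwheel '[{"delta_pos":[0.18,-0.14,0],"dr":[0,0,0]},{"delta_pos":[0.18,-0.14,0],"dr":[0,0,0]},{"delta_pos":[0.18,-0.14,0],"dr":[0,0,0]},{"delta_pos":[0.18,-0.14,0],"dr":[0,0,0]},{"delta_pos":[0.18,-0.14,0],"dr":[0,0,0]},{"delta_pos":[0.18,-0.14,0],"dr":[0,0,0]},{"delta_pos":[0.18,-0.14,0],"dr":[0,0,0]},{"delta_pos":[0.18,-0.14,0],"dr":[0,0,0]},{"delta_pos":[0.1,-0.1,0],"dr":[0,0,0]},{"delta_pos":[0,0,0],"dr":[0,0,0]}]'; python3 tr.py -47.5 17.7; python3 m.py w8 brass_bush,steel_bush,slot_start,slot_end
```

```text
t: 11.55
eef_pos: [0.5464, -0.1231, 0.0022]
ee_rot: [-3.141, -0.0, -0.637]
force: [-0.5, -0.7, -0.0]
width: 0.0002
gripper_force: 0.0
tool in tray [-48.9  19.3] z 2.2 yaw tray deg -49.0 t 11.55
delta mm [ 1.7 -1.2] units [ 0.06 -0.04]
force [-0.5 -0.7 -0. ]
brass_bush 0.89 [282. 221.] tray [-33.5   1.3]
slot_start 0.68 [230. 178.] tray [-1.9  2.1]
slot_end 0.61 [132.  88.] tray [55.1 -0.6]
```

```bash
python3 -m handwheel '[{"delta_pos":[-0.27,0.2,0],"dr":[0,0,0]},{"delta_pos":[0,0,0.5],"dr":[0,0,0]},{"delta_pos":[0,0,0.5],"dr":[0,0,0]},{"delta_pos":[-0.02,-0.13,0],"dr":[0,0,8.1]},{"delta_pos":[-0.02,-0.13,0],"dr":[0,0,8.1]},{"delta_pos":[-0.02,-0.13,0],"dr":[0,0,8.1]},{"delta_pos":[-0.02,-0.13,0],"dr":[0,0,8.1]},{"delta_pos":[-0.02,-0.13,0],"dr":[0,0,8.1]},{"delta_pos":[-0.02,-0.13,0],"dr":[0,0,8.1]},{"delta_pos":[0,-0.13,0],"dr":[0,0,0]}]'; python3 tr.py -65 0.5; python3 m.py w9 brass_bush,steel_bush,gate,slot_start,slot_end
```

```text
t: 12.8
eef_pos: [0.5334, -0.1437, 0.0323]
ee_rot: [-3.141, 0.0, 0.214]
force: [-0.1, -0.3, -1.2]
width: 0.0004
gripper_force: 0.0
tool in tray [-66.   2.] z 32.3 yaw tray deg -0.2 t 12.8
delta mm [ 1.3 -1.2] units [ 0.04 -0.04]
force [-0.1 -0.3 -1.2]
brass_bush 0.65 [284. 188.] tray [-32.1   0.2]
steel_bush 0.54 [266. 294.] tray [-96.6  11.5]
gate 0.65 [285. 151.] tray [-11.8  -0.2]
slot_start 0.66 [287. 128.] tray [-0.1 -1.4]
slot_end 0.94 [284.  11.] tray [55.3 -0.1]
slot_end 0.25 [284. 127.] tray [0.6 0.2]
```

```bash
python3 -m handwheel '[{"delta_pos":[0.04,-0.05,-0.5],"dr":[0,0,0]},{"delta_pos":[0,0,-0.5],"dr":[0,0,0]},{"delta_pos":[0,0,0],"dr":[0,0,0]},{"delta_pos":[0.195,0.043,0],"dr":[0,0,0]},{"delta_pos":[0.195,0.043,0],"dr":[0,0,0]},{"delta_pos":[0.195,0.043,0],"dr":[0,0,0]},{"delta_pos":[0.195,0.043,0],"dr":[0,0,0]},{"delta_pos":[0.195,0.043,0],"dr":[0,0,0]},{"delta_pos":[0,0,0],"dr":[0,0,0]}]'; python3 tr.py 33 0; python3 m.py w10 brass_bush,slot_start,slot_end
```

```text
t: 14.0
eef_pos: [0.5657, -0.1388, 0.0024]
ee_rot: [3.141, -0.001, 0.212]
force: [0.1, 0.5, 0.5]
width: 0.0007
gripper_force: 0.0
tool in tray [-33.4  -0.2] z 2.4 yaw tray deg -0.3 t 14.0
delta mm [64.8 14.6] units [2.16 0.49]
force [0.1 0.5 0.5]
brass_bush 0.93 [281. 220.] tray [-9.   0.1]
slot_start 0.72 [278. 202.] tray [-1.4  1.4]
slot_end 0.84 [281.  77.] tray [54.3 -0.3]
slot_end 0.65 [278. 203.] tray [-2.1  1.5]
```

```bash
python3 -m handwheel '[{"delta_pos":[0.195,0.044,0],"dr":[0,0,0]},{"delta_pos":[0.195,0.044,0],"dr":[0,0,0]},{"delta_pos":[0.195,0.044,0],"dr":[0,0,0]},{"delta_pos":[0.195,0.044,0],"dr":[0,0,0]},{"delta_pos":[0.195,0.044,0],"dr":[0,0,0]},{"delta_pos":[0.195,0.044,0],"dr":[0,0,0]},{"delta_pos":[0.195,0.044,0],"dr":[0,0,0]},{"delta_pos":[0.195,0.044,0],"dr":[0,0,0]},{"delta_pos":[0,0,0],"dr":[0,0,0]}]'; python3 tr.py 33 0; python3 m.py w11 brass_bush,slot_end
```

```text
t: 15.1
eef_pos: [0.6124, -0.1282, 0.0022]
ee_rot: [3.141, -0.001, 0.212]
force: [-0.5, 0.1, -0.5]
width: 0.0003
gripper_force: 0.2
tool in tray [14.4 -0.1] z 2.2 yaw tray deg -0.3 t 15.1
delta mm [18.1  4.1] units [0.6  0.14]
force [-0.5  0.1 -0.5]
brass_bush 0.9 [278. 222.] tray [37.3  1.9]
brass_bush 0.56 [282. 290.] tray [ 1.4 -0. ]
slot_end 0.66 [284. 185.] tray [54.7 -1.1]
```

```bash
python3 -m handwheel '[{"delta_pos":[0.13,0.03,0],"dr":[0,0,0]},{"delta_pos":[0.13,0.03,0],"dr":[0,0,0]},{"delta_pos":[0.13,0.03,0],"dr":[0,0,0]},{"delta_pos":[0.1,0.022,0],"dr":[0,0,0]},{"delta_pos":[0,0,0],"dr":[0,0,0]}]'; python3 -m handwheel '[{"delta_pos":[0.03,0.007,0],"dr":[0,0,0]},{"delta_pos":[0.03,0.007,0],"dr":[0,0,0]},{"delta_pos":[0,0,0],"dr":[0,0,0]}]'; python3 tr.py 33 0; python3 m.py w12 brass_bush,slot_end
```

```text
t: 15.75
eef_pos: [0.6267, -0.125, 0.0022]
ee_rot: [3.141, -0.0, 0.212]
force: [-0.0, 0.1, -0.6]
width: 0.0006
gripper_force: 0.1
t: 16.05
eef_pos: [0.6279, -0.1247, 0.0023]
ee_rot: [3.142, 0.0, 0.212]
force: [-0.1, 0.2, -0.2]
width: 0.0009
gripper_force: 0.3
tool in tray [30.3  0.1] z 2.3 yaw tray deg -0.4 t 16.05
delta mm [2.6 0.5] units [0.09 0.02]
force [-0.1  0.2 -0.2]
brass_bush 0.59 [280. 222.] tray [54.4  0.8]
```

Creep until the force rises at the stop.

```bash
for i in 1; do :; done; python3 -m handwheel '[{"delta_pos":[0.03,0.007,0],"dr":[0,0,0]},{"delta_pos":[0.03,0.007,0],"dr":[0,0,0]},{"delta_pos":[0,0,0],"dr":[0,0,0]}]' | grep -E "eef|force"; python3 -m handwheel '[{"delta_pos":[0.03,0.007,0],"dr":[0,0,0]},{"delta_pos":[0,0,0],"dr":[0,0,0]}]'| grep -E "eef|force"; python3 tr.py
```

```text
eef_pos: [0.6293, -0.1243, 0.0021]
force: [-2.0, 0.1, 1.1]
gripper_force: 0.8
eef_pos: [0.6297, -0.1242, 0.002]
force: [-3.9, -0.7, 1.5]
gripper_force: 2.0
tool in tray [32.2  0.2] z 2.0 yaw tray deg -0.4 t 16.7
```

```bash
python3 -m handwheel '[{"delta_pos":[-0.33,-0.07,0],"dr":[0,0,0]},{"delta_pos":[0,0,0.6],"dr":[0,0,0]},{"delta_pos":[0,0,0.6],"dr":[0,0,0]},{"delta_pos":[-0.83,-0.09,0],"dr":[0,0,-5]},{"delta_pos":[-0.83,-0.09,0],"dr":[0,0,-5.2]},{"delta_pos":[-0.83,-0.09,0],"dr":[0,0,0]},{"delta_pos":[-0.83,-0.09,0],"dr":[0,0,0]},{"delta_pos":[-0.83,-0.09,0],"dr":[0,0,0]},{"delta_pos":[-0.83,-0.09,0],"dr":[0,0,0]},{"delta_pos":[0,0,0],"dr":[0,0,0]}]'; python3 tr.py -127 16.3; python3 m.py w13 brass_bush,steel_bush,black_bush,gate,slot_end
```

```text
t: 17.7
eef_pos: [0.4683, -0.1425, 0.0385]
ee_rot: [-3.141, -0.0, 0.033]
force: [0.9, -0.4, 0.3]
width: 0.0007
gripper_force: 0.0
tool in tray [-129.4   17.2] z 38.5 yaw tray deg -10.6 t 17.7
delta mm [ 2.5 -0.4] units [ 0.08 -0.01]
force [ 0.9 -0.4  0.3]
steel_bush 0.89 [280. 187.] tray [-92.6  11.7]
black_bush 0.88 [423. 145.] tray [-83.7 -69.1]
gate 0.91 [272.  20.] tray [-9.   0.2]
```

View pics/w13.png

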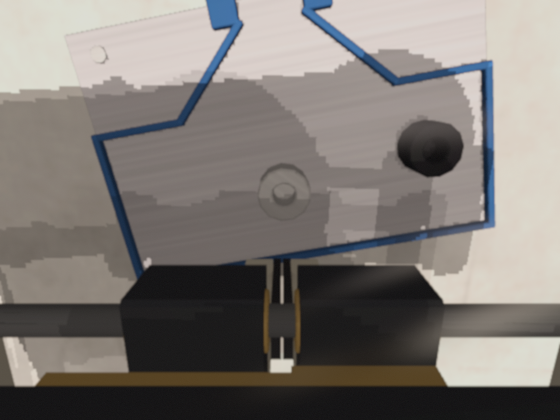

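Steel (284,190) is centred ahead of the fingertips, black (430,148) off to the right. Descend and push toward the gate mouth.

```bash
python3 -m handwheel '[{"delta_pos":[0,0,-0.6],"dr":[0,0,0]},{"delta_pos":[0,0,-0.6],"dr":[0,0,0]},{"delta_pos":[0,0,0],"dr":[0,0,0]},{"delta_pos":[0.2,0.005,0],"dr":[0,0,0]},{"delta_pos":[0.2,0.005,0],"dr":[0,0,0]},{"delta_pos":[0.2,0.005,0],"dr":[0,0,0]},{"delta_pos":[0.2,0.005,0],"dr":[0,0,0]},{"delta_pos":[0.2,0.005,0],"dr":[0,0,0]},{"delta_pos":[0.2,0.005,0],"dr":[0,0,0]},{"delta_pos":[0,0,0],"dr":[0,0,0]}]'; python3 tr.py -63 4.3; python3 m.py w14 steel_bush,gate
```

```text
t: 19.0
eef_pos: [0.5085, -0.1414, 0.0024]
ee_rot: [3.141, -0.001, 0.034]
force: [0.4, -0.1, -0.8]
width: 0.0003
gripper_force: 0.0
tool in tray [-89.9   9.6] z 2.4 yaw tray deg -10.5 t 19.0
delta mm [27.4  0.7] units [0.91 0.02]
force [ 0.4 -0.1 -0.8]
steel_bush 0.68 [282. 220.] tray [-66.7   5.4]
gate 0.77 [268. 105.] tray [-14.2   1.7]
```

```bash
python3 -m handwheel '[{"delta_pos":[0.2,0.003,0],"dr":[0,0,0]},{"delta_pos":[0.2,0.003,0],"dr":[0,0,0]},{"delta_pos":[0.2,0.003,0],"dr":[0,0,0]},{"delta_pos":[0.2,0.003,0],"dr":[0,0,0]},{"delta_pos":[0.11,0,0],"dr":[0,0,0]},{"delta_pos":[0,0,0],"dr":[0,0,0]},{"delta_pos":[-0.27,0,0],"dr":[0,0,0]},{"delta_pos":[-0.1,-0.06,0],"dr":[0,0,5.2]},{"delta_pos":[0,-0.06,0],"dr":[0,0,5.2]},{"delta_pos":[0,0,0],"dr":[0,0,0]}]'; python3 tr.py -70 0; python3 m.py w15 steel_bush,gate,slot_start,slot_end
```

```text
t: 20.15
eef_pos: [0.5227, -0.1448, 0.0023]
ee_rot: [-3.141, 0.0, 0.217]
force: [1.2, -0.3, -0.5]
width: 0.0002
gripper_force: 0.0
tool in tray [-76.8   3.2] z 2.3 yaw tray deg -0.1 t 20.15
delta mm [ 7.3 -1.7] units [ 0.24 -0.06]
force [ 1.2 -0.3 -0.5]
steel_bush 0.96 [287. 191.] tray [-37.2   0.7]
gate 0.58 [287. 138.] tray [-12.9   0.8]
```

```bash
python3 -m handwheel '[{"delta_pos":[0.02,-0.1,0],"dr":[0,0,0]},{"delta_pos":[0.195,0.044,0],"dr":[0,0,0]},{"delta_pos":[0.195,0.044,0],"dr":[0,0,0]},{"delta_pos":[0.195,0.044,0],"dr":[0,0,0]},{"delta_pos":[0.195,0.044,0],"dr":[0,0,0]},{"delta_pos":[0.195,0.044,0],"dr":[0,0,0]},{"delta_pos":[0.195,0.044,0],"dr":[0,0,0]},{"delta_pos":[0.195,0.044,0],"dr":[0,0,0]},{"delta_pos":[0.195,0.044,0],"dr":[0,0,0]},{"delta_pos":[0,0,0],"dr":[0,0,0]}]'; python3 tr.py 4 0; python3 m.py w16 steel_bush,brass_bush,slot_end
```

```text
t: 21.4
eef_pos: [0.5721, -0.1369, 0.0023]
ee_rot: [3.141, -0.001, 0.216]
force: [-0.8, -0.2, -0.5]
width: 0.0003
gripper_force: 0.0
tool in tray [-26.8   0.2] z 2.3 yaw tray deg -0.1 t 21.4
delta mm [30.1  6.5] units [1.   0.22]
force [-0.8 -0.2 -0.5]
steel_bush 0.71 [280. 225.] tray [-5.2  1.1]
brass_bush 0.8 [282.  93.] tray [54.2  0.3]
```

```bash
python3 -m handwheel '[{"delta_pos":[0.16,0.036,0],"dr":[0,0,0]},{"delta_pos":[0.16,0.036,0],"dr":[0,0,0]},{"delta_pos":[0.16,0.036,0],"dr":[0,0,0]},{"delta_pos":[0.16,0.036,0],"dr":[0,0,0]},{"delta_pos":[0.16,0.036,0],"dr":[0,0,0]},{"delta_pos":[0.1,0.022,0],"dr":[0,0,0]},{"delta_pos":[0,0,0],"dr":[0,0,0]}]'|grep -E "force|eef"; python3 -m handwheel '[{"delta_pos":[0.03,0.007,0],"dr":[0,0,0]},{"delta_pos":[0.03,0.007,0],"dr":[0,0,0]},{"delta_pos":[0,0,0],"dr":[0,0,0]}]'|grep -E "force|eef"; python3 tr.py 4 0; python3 m.py w17 steel_bush,brass_bush,slot_end
```

```text
eef_pos: [0.5984, -0.1309, 0.0022]
force: [-0.1, -0.3, -0.6]
gripper_force: 0.2
eef_pos: [0.5997, -0.1306, 0.0023]
force: [-1.0, 1.1, 0.7]
gripper_force: 0.2
tool in tray [1.5 0.4] z 2.3 yaw tray deg -0.2 t 22.6
delta mm [2.5 0.2] units [0.08 0.01]
force [-1.   1.1  0.7]
steel_bush 0.86 [282. 224.] tray [24.2  0.4]
brass_bush 0.67 [281. 158.] tray [55.7  0.6]
```

Small last creep to touching, then retreat, rise and look.

```bash
python3 -m handwheel '[{"delta_pos":[0.03,0.007,0],"dr":[0,0,0]},{"delta_pos":[0.03,0.007,0],"dr":[0,0,0]},{"delta_pos":[0.02,0.005,0],"dr":[0,0,0]},{"delta_pos":[0,0,0],"dr":[0,0,0]}]'|grep -E "force|eef";  python3 -m handwheel '[{"delta_pos":[-0.33,-0.07,0],"dr":[0,0,0]},{"delta_pos":[-0.2,-0.05,0.3],"dr":[0,0,0]},{"delta_pos":[-0.3,-0.07,0.8],"dr":[0,0,0]},{"delta_pos":[-0.3,-0.07,0.8],"dr":[0,0,0]},{"delta_pos":[-0.3,-0.07,0.8],"dr":[0,0,0]},{"delta_pos":[0,0,0.8],"dr":[0,0,0]},{"delta_pos":[0,0,0],"dr":[0,0,0]},{"delta_pos":[0,0,0],"dr":[0,0,0]}]'; python3 m.py w18 steel_bush,brass_bush,black_bush,slot_end,slot_start
```

```text
eef_pos: [0.6017, -0.1301, 0.0021]
force: [-1.4, 0.0, -0.3]
gripper_force: 0.6
t: 24.0
eef_pos: [0.5593, -0.14, 0.1086]
ee_rot: [3.141, -0.003, 0.215]
force: [-0.8, 0.0, -0.9]
width: 0.0006
gripper_force: 0.0
force [-0.8  0.  -0.9]
brass_bush 0.62 [281.  77.] tray [54.5  0.7]
black_bush 0.74 [366. 264.] tray [-85.9 -67. ]
slot_end 0.65 [280. 154.] tray [1.7 1.4]
slot_start 0.66 [283. 156.] tray [-0.4 -0.8]
```

View pics/w18.png

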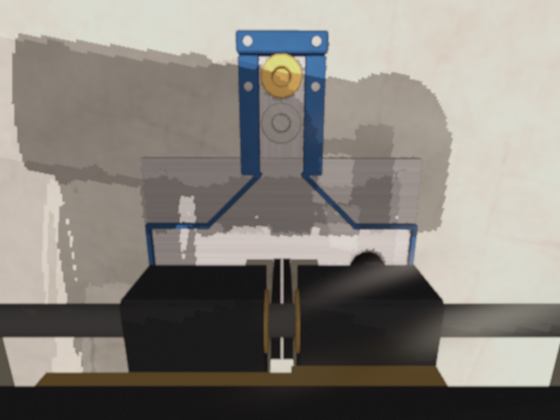

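Brass (281,76) is against the stop and steel (281,122) sits upright behind it in the slot. Black is in place (its edge shows at (367,258)).

```bash
python3 -c "
from station import *
print(job_done())"
```

```text
the job is handed in; nothing more can be done
None
```

The job is handed in at about 24 s: the brass bush is home against the stop, the steel bush sits upright in the slot behind it, and the black bush is where it was; I never checked the screwdriver, marker, cutters and eraser after the pushes.

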